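Seat the battery pack in the test nest

TASK

Put the battery pack into the pocket of the test nest, lying flat on the pocket floor and square between its walls, with its top still facing up. Lower it in rather than dropping it, and let go.

Things in the scene. Friction and masses are not known exactly. Their poses are not given: they have to be found in the camera images.
- battery_center (a point): Centre (half-way up) of the battery pack: flat white rounded slab with a dark port in one short end, 118 long (its x) by 62 wide (its y) by 18 mm high (its z, up), about 0.18 kg, lying loose on the bench (z = 0). Grasp it across its 62 mm width at mid-length. Either end may come first in the pocket.
- pocket (a point): Centre of the pocket floor of the test nest, 8 mm above the bench; x along the pocket's length, y across, z up. The floor is 128 x 72 mm between the walls (5 mm of play all round the pack). Walls rise 14 mm above it: 6 mm upright, then sloping outward to a mouth of 138 x 82 mm. A 60 mm gap in the middle of each long wall, down to the floor, leaves room for the fingers.
- nest: The test nest, fixed to the bench: aluminium base plate 164 (x) by 108 (y) by 8 mm with black plastic walls 14 mm thick round one rectangular pocket, 22 mm high in all. Origin: centre of the underside, on the bench; axes as the pocket's. The seated pack stands 4 mm above the walls.

How it is judged:
At the end, for the whole second after the job is handed in: The battery pack rests in the pocket: its centre within 12 mm of the pocket's centre seen from above and 6 to 12 mm above the pocket floor (9 mm when flat down), top up and level within about 3.5 degrees, its length along the pocket's length within 10 degrees (either end first), and at rest (horizontal distance between battery_center and pocket below 0.012 m and z of battery_center in the frame of pocket between 0.006 and 0.012 m and angle between battery_center's own z axis and vertical below 0.06 rad and angle between the x axis of battery_center and the x axis of pocket, either way round below 0.175 rad and linear speed of battery below 0.02 m/s); the robot touches nothing.
It fails at once if the battery pack is dropped (falling freely from more than about 25 mm) (contact force between the fingers and battery below 0.05 N and linear speed of battery above 0.7 m/s).
It also fails if it takes over 38 s, if anything falls off the work surface, if the arm or the gripper's body presses on something with over 40 N, if the wrist force passes 120 N, or if a joint passes its speed limit or range.

ROBOT

A 6-joint arm with a two-finger parallel gripper is mounted at the origin on a cart in front of the work surface, level with it; the furniture and walls round the work are solid. World frame = base frame: x ahead of the robot, y to its left, z up, the work surface at z = 0. Lengths are in m, angles in rad, forces in N, time in s.
With the tool pointing down it reaches from about 0.4 to 0.825 m from the base axis. Payload 7 kg.
Tool frame: the origin (TCP) lies on the centre line of the jaws, within the pads' length; the fingertips stand tip_reach ahead of it and the grasp point (between the pads) is the TCP (tip_reach is the distance from the TCP to the fingertips, in m); z points along the fingers, y is the line along which they close (so a half turn about z gives the same grasp; the last joint's range is limited). The gripper opens to 88 mm and grips with 3 to 60 N. Pads are 19 mm wide; open, the fingers measure 130 mm over their backs; the gripper's body (78 mm by 193 mm) begins 47 mm behind the grasp point.
Start: joints at [1.47, 0.359, 0.012, 0, -1.224, -0.288], TCP at [0.256, 0.625, 0.223] pointing down, gripper open.
Joint ranges: [-3.07, 3.07], [-1.43, 2.12], [-1.02, 1.25], [-3.03, 1.67], [-3.05, -0], [-3.03, 3.03]. Speed limits (rad/s): [2.39, 2.39, 3.01, 3.14, 3.14, 3.14].

INTERFACE

Orientations are given as [roll, pitch, yaw] about the fixed x, y, z axes, in that order (R = Rz(yaw) Ry(pitch) Rx(roll)).
In Python, from station import get_state, grab_frame, calibration, job_done, find_in, mark_of, tip_reach gives the robot as it stands.
- The arm moves only by the shell command python3 -m handwheel 'ROWS' [OPENING] [FORCE]. ROWS is JSON, a list of rows, each an object with "delta_pos": the shift along the world's x, y, z in units of 30 mm (1.0 is 30 mm), a list of three; "dr": the turn, a rotation vector about the world's x, y, z in degrees, a list of three. In form: [{"delta_pos": [tx, ty, tz], "dr": [rx, ry, rz]}, ...]. A call has 1 to 10 rows; each row shifts and turns the commanded pose from where the row before left it; what a row does not reach is not made up. A row lasts 1/10 s, in which the tool goes at most 50 mm and 8.59 degrees, less where a joint would pass 70% of its speed; a pose out of reach is approached as far as the arm can. A call is refused whole if a number of a shift passes 1 or a number of a turn 8.59, either way. A call with a gripper value outside its range is refused whole. OPENING is the closure, from -1 (fully open) to 1 (shut), set as the call begins (- or left out, the last holds). The fingers move at their own pace and stop on an object; FORCE is the grip in N (left out, the last holds). Time passes only in rows, so rows that do not move let the fingers close. It gives the time, the measured TCP pose, the force, the opening and the grip force at its end, in the units of the state.
- get_state(): the state, without advancing time (a new reading comes with each control period).
- grab_frame(name): name is "side" or "top"; returns the picture (384x512x3 uint8, red, green, blue); there is no depth.
- calibration(name): a dict with "fx", "fy", "cx", "cy" (pixels), "extrinsics" (4x4, takes a point from world to camera coordinates). Camera axes: x right, y down, z forward; pixel columns grow to the right and rows downward; lengths in m; the calibration is good to about 2 mm. A picture is of the moment at which its call begins. calibration takes no time and is no camera call.
- job_done(): hands the job in; it is judged then, once.
Trained networks look in the newest picture that a camera, given by its name, has taken for a name from the list of things; names that differ only in an ending like _2 or _b are one class to them, and where a whole thing is asked for, a point or a joint stands for the part that bears it (a point fixed in the world has none). Each returns a list of dicts, best first, with "conf" (0 to 1); they miss things now and then, are a little off and sometimes report something else, mostly with a low value. They report only what shows in the picture. A call takes as long as a camera call.
- find_in(camera, query): "location" ([column, row] in pixels, amid what is visible of it).
- mark_of(camera, query): "location" ([column, row] in pixels: a listed point, or the origin of a listed thing).
The state is a dict: "t": time; "q": joint angles; "qd": joint speeds; "joint_efforts": joint torques, N m; "eef_pos": TCP position; "ee_rot": TCP orientation; "force": force on the tool from outside, world axes, zero at the start; "moment": the same for the moment, N m; "width": finger opening in m; "gripper_force": force on a finger pad.
Only numpy, scipy, OpenCV 4.12 (cv2) and the standard library are available. Lean on these libraries where they do the work, as an engineer would, in place of code of your own. Each camera call takes 0.05 s, during which the arm holds its last target. There are 200 camera calls.

## Working session

There is one attempt and no reset: what is moved stays moved. The work goes in short steps, Python scripts to look and compute and a shell command to move; the robot and the scene stay as the last step left them, time stands still between calls to the robot, and variables do not carry over. Pictures are saved under pics/ and viewed, at most 10 in all, crops included, and the job is handed in when it is done.

```bash
mkdir -p pics
python3 - <<'E'
from station import *
import cv2,numpy as np
s=get_state();print(s['t'],s['eef_pos'],s['ee_rot'],s['width'],tip_reach if not callable(tip_reach) else tip_reach())
for n in('side','top'):
    im=grab_frame(n);cv2.imwrite(f'pics/{n}0.png',im[...,::-1])
    c=calibration(n);print(n,c['fx'],c['cx'],c['cy'],np.round(c['extrinsics'],3).tolist())
    for q in('battery_center','pocket','nest'):
        print(q,find_in(n,q)[:2],mark_of(n,q)[:2])
E
```

```text
0.0 [0.25568274 0.62417474 0.22191454] [ 3.13993992e+00 -1.26392964e-04 -3.88900228e-01] 0.08751222831362039 0.019
side 417.46586357378123 259.8884349556624 192.89004892508456 [[0.931, -0.365, -0.016, -0.514], [-0.18, -0.422, -0.889, 0.114], [0.318, 0.83, -0.459, 0.768], [0.0, 0.0, 0.0, 1.0]]
battery_center [{'location': [318.3, 249.5], 'conf': 0.83}] [{'location': [317.0, 249.6], 'conf': 0.78}]
pocket [{'location': [263.5, 187.9], 'conf': 0.81}] [{'location': [264.3, 189.9], 'conf': 0.56}]
nest [{'location': [263.2, 188.9], 'conf': 0.72}] [{'location': [261.8, 193.5], 'conf': 0.89}]
top 432.2395355608209 256.27880260501433 199.85126761135646 [[0.006, -1.0, -0.001, -0.1], [-0.985, -0.006, -0.171, 0.543], [0.171, 0.002, -0.985, 0.791], [0.0, 0.0, 0.0, 1.0]]
battery_center [{'location': [326.3, 187.2], 'conf': 0.66}] [{'location': [325.3, 190.6], 'conf': 0.83}]
pocket [{'location': [195.9, 190.5], 'conf': 0.67}] [{'location': [193.6, 190.1], 'conf': 0.94}, {'location': [195.7, 192.6], 'conf': 0.36}]
nest [{'location': [195.8, 190.6], 'conf': 0.76}] [{'location': [194.8, 191.5], 'conf': 0.93}]
```

View pics/top0.png

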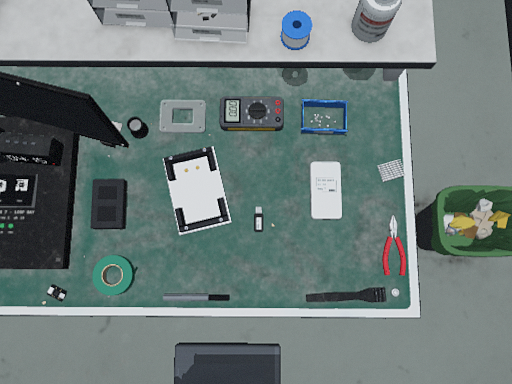

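View pics/side0.png

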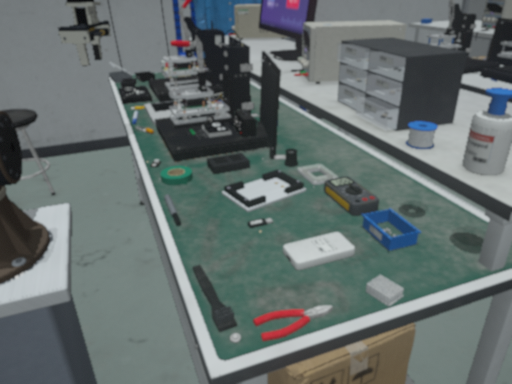

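The top view shows the white pack at about (326,190), nearly along the column direction. The nest is at about (196,190), turned some 10°. The side view shows them at (318,249) and (263,189), which agrees with the networks. Next I triangulate both points and fit the outlines.

```bash
cat > h.py <<'E'
from station import *
import cv2,numpy as np
def KP(n):
    c=calibration(n);K=np.array([[c['fx'],0,c['cx']],[0,c['fy'],c['cy']],[0,0,1]]);return K,np.array(c['extrinsics'])
def tri(a,b):
    P=[(lambda K,E:K@E[:3])(*KP(n)) for n in('side','top')]
    X=cv2.triangulatePoints(P[0],P[1],np.float64(a),np.float64(b)).ravel();return X[:3]/X[3]
def plane(n,px,z):
    K,E=KP(n);R=E[:3,:3];o=-R.T@E[:3,3];d=(R.T@np.linalg.inv(K)@np.c_[px,np.ones(len(px))].T).T
    return o+d*((z-o[2])/d[:,2])[:,None]
def rect(im,roi,z,lo=150,n='top'):
    x0,y0,x1,y1=roi;m=(im[y0:y1,x0:x1].min(2)>lo).astype(np.uint8)
    cs,_=cv2.findContours(m,cv2.RETR_EXTERNAL,cv2.CHAIN_APPROX_NONE);c=max(cs,key=cv2.contourArea).reshape(-1,2)+[x0,y0]
    w=plane(n,c.astype(float),z)
    (cx,cy),(a,b),t=cv2.minAreaRect((w[:,:2]*1000).astype(np.float32))
    if a<b:a,b,t=b,a,t+90
    return np.round([cx,cy,a,b,(t+90)%180-90],1)
E
python3 - <<'E'
from h import *
print('bat',tri((317,249.6),(325.3,190.6)),'pocket',tri((264.3,189.9),(193.6,190.1)),'nest',tri((261.8,193.5),(194.8,191.5)))
im=cv2.imread('pics/top0.png')
print(rect(im,(300,150,355,230),.018),rect(im,(300,150,355,230),.018,120),rect(im,(155,140,240,240),.008),rect(im,(155,140,240,240),.008,100))
print(plane('top',[(325.3,190.6)],.009),plane('top',[(193.6,190.1)],.008),plane('top',[(194.8,191.5)],0))
cv2.imwrite('pics/crop0.png',cv2.resize(im[135:245,150:350],None,fx=4,fy=4,interpolation=cv2.INTER_CUBIC))
E
```

```text
bat [ 0.56925686 -0.23708229  0.01068438] pocket [0.5724691  0.03039109 0.00461586] nest [ 0.56864258  0.02967938 -0.00320341]
[ 5.709e+02 -2.366e+02  1.170e+02  6.150e+01  4.000e-01] [ 5.709e+02 -2.363e+02  1.169e+02  6.210e+01  3.000e-01] [570.4  25.3 164.3 108.2  14.3] [571.2  21.4 165.1 119.2  14.6]
[[ 0.56973717 -0.23741063  0.009     ]] [[0.56947131 0.0305401  0.008     ]] [[0.56812499 0.02918223 0.        ]]
```

View pics/crop0.png

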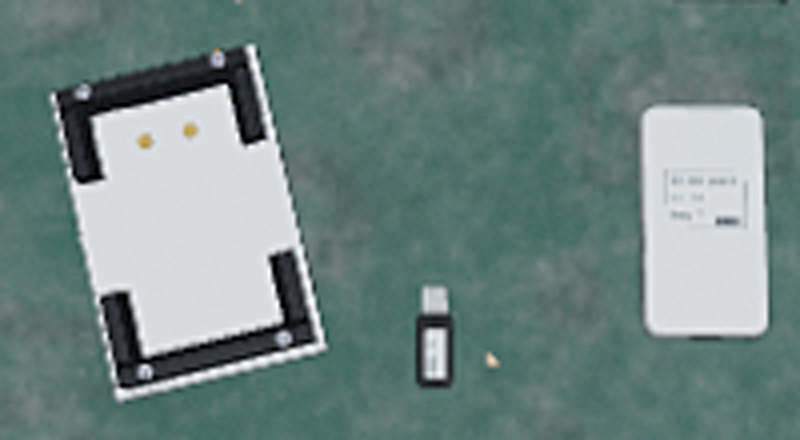

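```bash
python3 - <<'E'
from h import *
c=np.array([(52,93),(254,45),(325,347),(118,400)])/4+[150-.4,135-.4]
f=np.array([(92,115),(228,84),(283,322),(140,355)])/4+[150-.4,135-.4]
for p,z in((c,.008),(f,.008)):
    w=plane('top',p,z)[:,:2]*1000;d=lambda a,b:(np.linalg.norm(w[a]-w[b]).round(1),np.degrees(np.arctan2(*(w[a]-w[b])[::-1])).round(1))
    print(w.mean(0).round(1),d(0,3),d(1,2),d(0,1),d(3,2))
im=cv2.imread('pics/side0.png');cv2.imwrite('pics/crop1.png',cv2.resize(im[155:275,210:370],None,fx=5,fy=5,interpolation=cv2.INTER_CUBIC))
E
python3 -m handwheel '[{"delta_pos":[0,-0.9,0.25],"dr":[0,0,0]},{"delta_pos":[0,-0.9,0.25],"dr":[0,0,0]},{"delta_pos":[0,-0.9,0.25],"dr":[0,0,0]},{"delta_pos":[0,-0.9,0.25],"dr":[0,0,0]},{"delta_pos":[0,-0.9,0.25],"dr":[0,0,0]},{"delta_pos":[0,-0.9,0.25],"dr":[0,0,0]},{"delta_pos":[0,-0.9,0.25],"dr":[0,0,0]},{"delta_pos":[0,-0.9,0.25],"dr":[0,0,0]},{"delta_pos":[0,-0.9,0.25],"dr":[0,0,0]},{"delta_pos":[0,-0.9,0.25],"dr":[0,0,0]}]' -1
```

```text
[571.1  25. ] (np.float64(163.2), np.float64(14.1)) (np.float64(162.1), np.float64(14.0)) (np.float64(106.9), np.float64(104.2)) (np.float64(106.6), np.float64(104.8))
[571.8  25.7] (np.float64(127.4), np.float64(13.1)) (np.float64(127.6), np.float64(14.0)) (np.float64(71.6), np.float64(103.6)) (np.float64(73.5), np.float64(103.5))
t: 1.7
eef_pos: [0.2558, 0.3534, 0.2983]
ee_rot: [-3.141, 0.0, -0.389]
force: [-0.2, -0.0, 1.1]
width: 0.0878
gripper_force: 0.0
```

View pics/crop1.png

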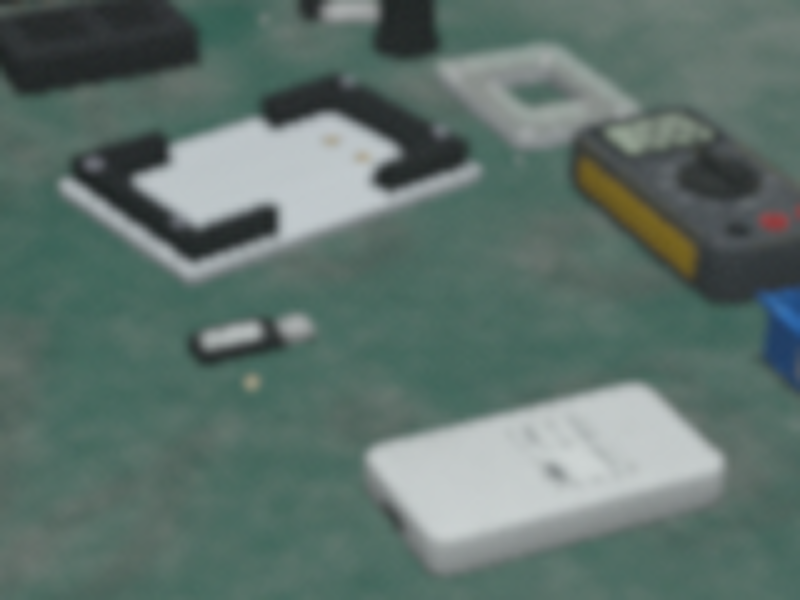

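The side crop shows the same layout: nest plate corners at crop (62,182), (190,270) and (482,168), and the pack's port at the robot-side end. From the top view, the nest is at (571, 25.3) mm, 14.0°, and the pack at (570.7, -236.5) mm, 0.4°. The fitted sizes match the given ones.

```bash
python3 - <<'E'
from h import *
s=lambda x,y:(x/5+210-.4,y/5+155-.4); t=lambda x,y:(x/4+150-.4,y/4+135-.4)
C=[tri(s(*a),t(*b)) for a,b in (((62,182),(118,400)),((190,268),(325,347)),((482,168),(254,45)))]
print(np.round(C,4),'centre',(C[0]+C[2])/2)
B=[tri(s(*a),t(*b)) for a,b in (((365,455),(643,330)),((440,545),(768,330)),((725,460),(762,108)),((640,382),(645,108)))]
print(np.round(B,4),np.mean(B,0))
E
python3 -m handwheel '[{"delta_pos":[0.5,-0.9,0],"dr":[0,0,1.1]},{"delta_pos":[0.5,-0.9,0],"dr":[0,0,1.1]},{"delta_pos":[0.5,-0.9,0],"dr":[0,0,1.1]},{"delta_pos":[0.5,-0.9,0],"dr":[0,0,1.1]},{"delta_pos":[0.5,-0.9,0],"dr":[0,0,1.1]},{"delta_pos":[0.5,-0.9,0],"dr":[0,0,1.1]},{"delta_pos":[0.5,-0.9,0],"dr":[0,0,1.1]},{"delta_pos":[0.5,-0.9,0],"dr":[0,0,1.1]},{"delta_pos":[0.5,-0.9,0],"dr":[0,0,1.1]},{"delta_pos":[0.5,-0.9,0],"dr":[0,0,1.1]}]'
python3 -m handwheel '[{"delta_pos":[0.55,-1,-0.3],"dr":[0,0,1.1]},{"delta_pos":[0.55,-1,-0.3],"dr":[0,0,1.1]},{"delta_pos":[0.55,-1,-0.3],"dr":[0,0,1.1]},{"delta_pos":[0.55,-1,-0.3],"dr":[0,0,1.1]},{"delta_pos":[0.55,-1,-0.3],"dr":[0,0,1.1]},{"delta_pos":[0.55,-1,-0.3],"dr":[0,0,1.1]},{"delta_pos":[0.55,-1,-0.3],"dr":[0,0,1.1]},{"delta_pos":[0.55,-1,-0.3],"dr":[0,0,1.1]},{"delta_pos":[0.55,-1,-0.3],"dr":[0,0,1.1]},{"delta_pos":[0.55,-1,-0.3],"dr":[0,0,1.1]}]'
```

```text
[[ 0.4795  0.0565  0.0085]
 [ 0.5058 -0.0466  0.0108]
 [ 0.6636 -0.0073  0.0087]] centre [0.571534   0.02457332 0.00863467]
[[ 0.5151 -0.2058  0.0137]
 [ 0.515  -0.2677  0.0165]
 [ 0.6275 -0.2668  0.0206]
 [ 0.628  -0.2079  0.0182]] [ 0.5713998  -0.23703115  0.01724221]
t: 2.7
eef_pos: [0.4063, 0.0834, 0.2982]
ee_rot: [-3.141, -0.001, -0.196]
force: [0.6, 0.4, 0.4]
width: 0.0879
gripper_force: 0.0
t: 3.7
eef_pos: [0.5715, -0.2169, 0.2076]
ee_rot: [3.142, -0.0, -0.004]
force: [1.1, -0.2, 1.2]
width: 0.0878
gripper_force: 0.0
```

```bash
python3 -m handwheel '[{"delta_pos":[0,-0.11,-0.8],"dr":[0,0,0.1]},{"delta_pos":[0,-0.11,-0.8],"dr":[0,0,0.1]},{"delta_pos":[0,-0.11,-0.8],"dr":[0,0,0.1]},{"delta_pos":[0,-0.11,-0.8],"dr":[0,0,0.1]},{"delta_pos":[0,-0.11,-0.7],"dr":[0,0,0.1]},{"delta_pos":[-0.02,-0.11,-0.5],"dr":[0,0,0.1]},{"delta_pos":[0,0,-0.1],"dr":[0,0,0]},{"delta_pos":[0,0,0],"dr":[0,0,0]},{"delta_pos":[0,0,0],"dr":[0,0,0]}]'
python3 - <<'E'
from h import *
for n in('top','side'):
    im=grab_frame(n);cv2.imwrite(f'pics/{n}1.png',im[...,::-1])
a=cv2.imread('pics/top1.png')[130:260,240:420];b=cv2.imread('pics/side1.png')[180:310,250:430]
cv2.imwrite('pics/pre.png',cv2.resize(np.hstack([a,b]),None,fx=2.2,fy=2.2,interpolation=cv2.INTER_CUBIC))
E
```

```text
t: 4.6
eef_pos: [0.571, -0.2352, 0.0739]
ee_rot: [3.141, -0.001, 0.006]
force: [-0.5, 0.2, 1.0]
width: 0.0878
gripper_force: 0.0
```

View pics/pre.png

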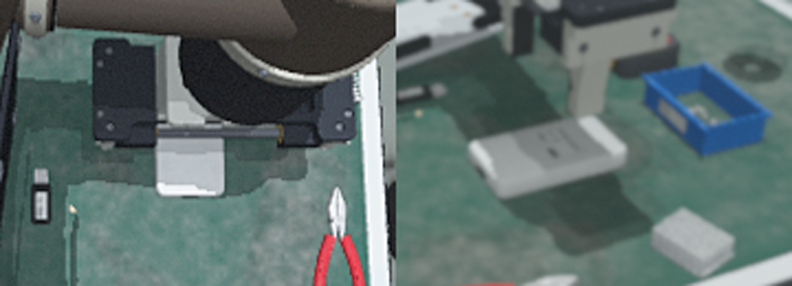

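The crops show the jaws centred over the pack, with one finger visible just behind its far long side near mid-length and nothing else in the way. I go down and grip.

```bash
python3 -m handwheel '[{"delta_pos":[0,-0.05,-0.5],"dr":[0,0,0]},{"delta_pos":[0,0,-0.5],"dr":[0,0,0]},{"delta_pos":[0,0,-0.4],"dr":[0,0,0]},{"delta_pos":[0,0,-0.25],"dr":[0,0,0]},{"delta_pos":[0,0,-0.1],"dr":[0,0,0]},{"delta_pos":[0,0,0],"dr":[0,0,0]}]'
python3 -m handwheel '[{"delta_pos":[0,0,0],"dr":[0,0,0]},{"delta_pos":[0,0,0],"dr":[0,0,0]},{"delta_pos":[0,0,0],"dr":[0,0,0]},{"delta_pos":[0,0,0],"dr":[0,0,0]},{"delta_pos":[0,0,0],"dr":[0,0,0]},{"delta_pos":[0,0,0],"dr":[0,0,0]},{"delta_pos":[0,0,0],"dr":[0,0,0]},{"delta_pos":[0,0,0],"dr":[0,0,0]},{"delta_pos":[0,0,0],"dr":[0,0,0]}]' 1 30
```

```text
t: 5.3
eef_pos: [0.5703, -0.2367, 0.0202]
ee_rot: [3.142, 0.0, 0.006]
force: [0.5, 0.1, 0.4]
width: 0.0875
gripper_force: 0.0
t: 6.2
eef_pos: [0.5703, -0.2367, 0.0203]
ee_rot: [3.142, 0.0, 0.006]
force: [1.4, 0.3, 0.7]
width: 0.0215
gripper_force: 0.0
```

The opening fell to 21 mm with no grip force, so the fingers did not close on the pack. I look before doing anything else.

Run:
```python
from h import *
print(tip_reach if not callable(tip_reach) else tip_reach(),get_state()['width'])
for n in('top','side'):
    im=grab_frame(n);cv2.imwrite(f'pics/{n}2.png',im[...,::-1]);print(n,mark_of(n,'battery_center')[:2])
a=cv2.imread('pics/top2.png')[130:260,240:420];b=cv2.imread('pics/side2.png')[180:310,250:430]
cv2.imwrite('pics/g.png',cv2.resize(np.hstack([a,b]),None,fx=2.2,fy=2.2,interpolation=cv2.INTER_CUBIC))
```

```text
0.019 0.021467035385371334
top [{'location': [325.3, 185.9], 'conf': 0.58}]
side [{'location': [319.1, 250.5], 'conf': 0.86}]
```

View pics/g.png

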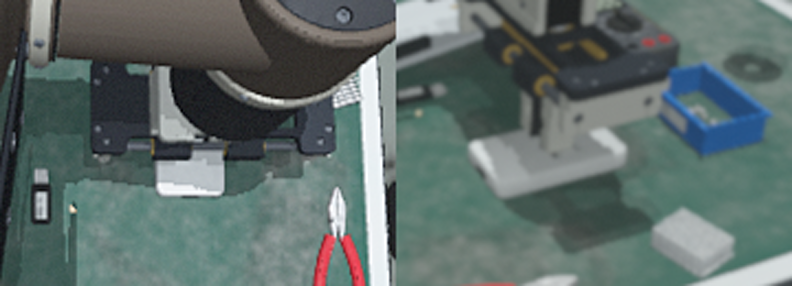

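Run:
```python
from h import *
b=cv2.imread('pics/side2.png')[200:280,270:370]
a=cv2.imread('pics/side1.png')[170:270,280:380][:80]
b=cv2.resize(np.hstack([b,a]),None,fx=4,fy=4,interpolation=cv2.INTER_CUBIC)
cv2.imwrite('pics/z.png',b)
for n in('side','top'):
    K,E=KP(n)
    for p in ([.5703,-.2367,.0202],[.5703,-.2367,.0012],[.571,-.2352-.044,.0739],[.571,-.2352-.044,.0549],[.571,-.2352+.044,.0549]):
        u=K@(E@np.r_[p,1])[:3];print(n,p,(u[:2]/u[2]).round(1))
```

```text
side [0.5703, -0.2367, 0.0202] [317.8 244.9]
side [0.5703, -0.2367, 0.0012] [317.3 253.7]
side [0.571, -0.2792, 0.0739] [332.2 231.2]
side [0.571, -0.2792, 0.0549] [331.4 240.9]
side [0.571, -0.19119999999999998, 0.0549] [307.1 216.1]
top [0.5703, -0.2367, 0.0202] [325.8 189.3]
top [0.5703, -0.2367, 0.0012] [324.4 191.1]
top [0.571, -0.2792, 0.0739] [352.8 183.4]
top [0.571, -0.2792, 0.0549] [350.7 185.5]
top [0.571, -0.19119999999999998, 0.0549] [305.1 185.3]
```

View pics/z.png

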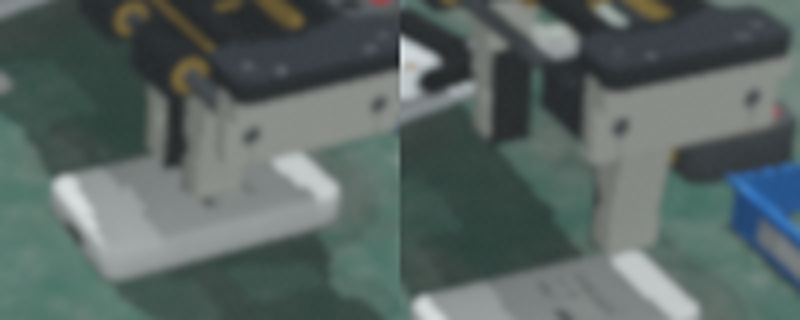

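The tips sit at about the reported TCP height (z ≈ 0.0195 from the picture with TCP z = 0.020), not 19 mm below it as stated. They therefore closed just above the pack, which has not moved (side 319,250). I'll lift, open, and take the tips to about 5 mm, watching the force.

```bash
python3 -m handwheel '[{"delta_pos":[0,0,0.3],"dr":[0,0,0]},{"delta_pos":[0,0,0.3],"dr":[0,0,0]},{"delta_pos":[0,0,0],"dr":[0,0,0]},{"delta_pos":[0,0,0],"dr":[0,0,0]},{"delta_pos":[0,0,0],"dr":[0,0,0]},{"delta_pos":[0,0,0],"dr":[0,0,0]},{"delta_pos":[0,0,0],"dr":[0,0,0]},{"delta_pos":[0,0,0],"dr":[0,0,0]},{"delta_pos":[0,0,0],"dr":[0,0,0]},{"delta_pos":[0,0,0],"dr":[0,0,0]}]' -1
python3 -m handwheel '[{"delta_pos":[0.02,0,-0.3],"dr":[0,0,0]},{"delta_pos":[0,0,-0.3],"dr":[0,0,0]},{"delta_pos":[0,0,-0.2],"dr":[0,0,0]},{"delta_pos":[0,0,-0.1],"dr":[0,0,0]},{"delta_pos":[0,0,0],"dr":[0,0,0]}]'
```

```text
t: 7.4
eef_pos: [0.5702, -0.2367, 0.0383]
ee_rot: [3.142, 0.0, 0.006]
force: [0.2, 0.2, -0.4]
width: 0.0797
gripper_force: 0.0
t: 7.9
eef_pos: [0.5704, -0.2367, 0.0105]
ee_rot: [-3.141, 0.001, 0.006]
force: [-0.2, 0.3, 0.3]
width: 0.0879
gripper_force: 0.0
```

```bash
python3 -m handwheel '[{"delta_pos":[0,0,-0.1],"dr":[0,0,0]},{"delta_pos":[0,0,-0.08],"dr":[0,0,0]},{"delta_pos":[0,0,0],"dr":[0,0,0]}]'
python3 -m handwheel '[{"delta_pos":[0,0,0],"dr":[0,0,0]},{"delta_pos":[0,0,0],"dr":[0,0,0]},{"delta_pos":[0,0,0],"dr":[0,0,0]},{"delta_pos":[0,0,0],"dr":[0,0,0]},{"delta_pos":[0,0,0],"dr":[0,0,0]},{"delta_pos":[0,0,0],"dr":[0,0,0]},{"delta_pos":[0,0,0],"dr":[0,0,0]},{"delta_pos":[0,0,0],"dr":[0,0,0]}]' 1 30
```

```text
t: 8.2
eef_pos: [0.5707, -0.2367, 0.0057]
ee_rot: [-3.142, 0.0, 0.006]
force: [-0.1, 1.5, 0.8]
width: 0.0879
gripper_force: 0.0
t: 9.0
eef_pos: [0.571, -0.2367, 0.0061]
ee_rot: [3.142, -0.0, 0.006]
force: [-0.1, 0.0, 1.6]
width: 0.0618
gripper_force: 30.0
```

Gripped at 61.8 mm with 30 N. I lift and carry it across.

```bash
python3 -m handwheel '[{"delta_pos":[0,0,0.1],"dr":[0,0,0]},{"delta_pos":[0,0,0.3],"dr":[0,0,0]},{"delta_pos":[0,0,0.5],"dr":[0,0,0]},{"delta_pos":[0,0,0.5],"dr":[0,0,0]},{"delta_pos":[0,0,0.5],"dr":[0,0,0]},{"delta_pos":[0,0,0.3],"dr":[0,0,0]},{"delta_pos":[0,0.2,0],"dr":[0,0,0]},{"delta_pos":[0,0.4,0],"dr":[0,0,1]},{"delta_pos":[0,0.6,0],"dr":[0,0,1]},{"delta_pos":[0,0.6,0],"dr":[0,0,1]}]'
python3 -m handwheel '[{"delta_pos":[0,0.7,0],"dr":[0,0,1]},{"delta_pos":[0,0.8,0],"dr":[0,0,1]},{"delta_pos":[0,0.8,0],"dr":[0,0,1]},{"delta_pos":[0,0.8,0],"dr":[0,0,1]},{"delta_pos":[0,0.8,0],"dr":[0,0,1]},{"delta_pos":[0,0.8,0],"dr":[0,0,1]},{"delta_pos":[0,0.8,0],"dr":[0,0,1]},{"delta_pos":[0,0.7,0],"dr":[0,0,1]},{"delta_pos":[0,0.5,0],"dr":[0,0,1]},{"delta_pos":[0,0.2,0],"dr":[0,0,1]}]'
python3 -m handwheel '[{"delta_pos":[0,0,0],"dr":[0,0,0]},{"delta_pos":[0,0,0],"dr":[0,0,0]},{"delta_pos":[0,0,0],"dr":[0,0,0]}]'
python3 - <<'E'
from h import *
for n in('top','side'):
    im=grab_frame(n);cv2.imwrite(f'pics/{n}3.png',im[...,::-1])
a=cv2.imread('pics/top3.png')[130:260,120:290];b=cv2.imread('pics/side3.png')[110:240,190:360]
cv2.imwrite('pics/g3.png',cv2.resize(np.hstack([a,b]),None,fx=2.35,fy=2.35,interpolation=cv2.INTER_CUBIC))
E
```

```text
t: 10.0
eef_pos: [0.57, -0.1814, 0.0708]
ee_rot: [-3.141, 0.002, 0.059]
force: [-0.4, 0.3, -1.1]
width: 0.0616
gripper_force: 30.0
t: 11.0
eef_pos: [0.5703, 0.0259, 0.0714]
ee_rot: [3.142, 0.001, 0.236]
force: [-0.1, 0.4, -1.8]
width: 0.0615
gripper_force: 30.0
t: 11.3
eef_pos: [0.5707, 0.0236, 0.0718]
ee_rot: [3.142, 0.0, 0.231]
force: [0.6, 0.8, -1.1]
width: 0.0619
gripper_force: 30.0
```

View pics/g3.png

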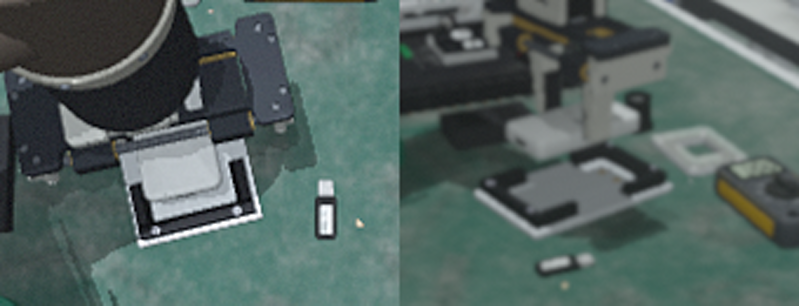

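Pack is held level over the nest and turned the same way: its end is at crop (185,185) inside the walls at (195,220) in the top view. I make the small correction and lower to just above the walls.

```bash
python3 -m handwheel '[{"delta_pos":[0.02,0.05,-0.3],"dr":[0,0,0.7]},{"delta_pos":[0,0,-0.4],"dr":[0,0,0]},{"delta_pos":[0,0,-0.3],"dr":[0,0,0]},{"delta_pos":[0,0,-0.15],"dr":[0,0,0]},{"delta_pos":[0,0,0],"dr":[0,0,0]},{"delta_pos":[0,0,0],"dr":[0,0,0]},{"delta_pos":[0,0,0],"dr":[0,0,0]}]'
python3 - <<'E'
from h import *
for n in('top','side'):
    im=grab_frame(n);cv2.imwrite(f'pics/{n}4.png',im[...,::-1])
a=cv2.imread('pics/top4.png')[160:250,150:250];b=cv2.imread('pics/side4.png')[140:230,210:310]
cv2.imwrite('pics/g4.png',cv2.resize(np.hstack([a,b]),None,fx=4,fy=4,interpolation=cv2.INTER_CUBIC))
E
```

```text
t: 12.1
eef_pos: [0.5718, 0.0259, 0.0378]
ee_rot: [3.142, -0.001, 0.245]
force: [-0.4, 0.6, -1.8]
width: 0.062
gripper_force: 30.0
```

View pics/g4.png

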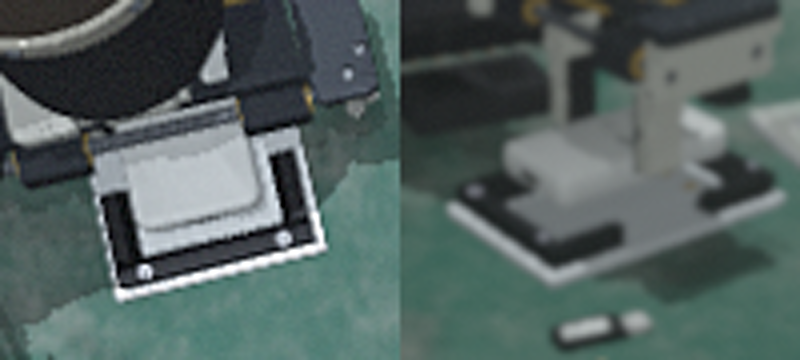

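Run:
```python
from h import *
p=np.array([(126,163),(135,212),(254,135),(266,190),(200,219),(200,210)])/4+[149.6,159.6]
w=plane('top',p,.0497)[:,:2]-[.5712,.0252];t=np.radians(14);R=np.array([[np.cos(t),np.sin(t)],[-np.sin(t),np.cos(t)]])
print((w@R.T*1000).round(1))
```

```text
[[-23.8  29.2]
 [-48.2  30. ]
 [-25.  -33.8]
 [-52.7 -33.5]
 [-58.9   0.4]
 [-54.6  -0.5]]
```

The pack is within about 2 mm of the pocket centre and parallel to it, inside the 5 mm play. I lower it slowly.

```bash
python3 -m handwheel '[{"delta_pos":[0,0,-0.15],"dr":[0,0,0]},{"delta_pos":[0,0,-0.15],"dr":[0,0,0]},{"delta_pos":[0,0,-0.15],"dr":[0,0,0]},{"delta_pos":[0,0,-0.1],"dr":[0,0,0]},{"delta_pos":[0,0,-0.1],"dr":[0,0,0]},{"delta_pos":[0,0,0],"dr":[0,0,0]},{"delta_pos":[0,0,0],"dr":[0,0,0]}]'
python3 -m handwheel '[{"delta_pos":[0,0,-0.05],"dr":[0,0,0]},{"delta_pos":[0,0,-0.04],"dr":[0,0,0]},{"delta_pos":[0,0,0],"dr":[0,0,0]},{"delta_pos":[0,0,0],"dr":[0,0,0]}]'
```

```text
t: 12.9
eef_pos: [0.5715, 0.0258, 0.0179]
ee_rot: [3.142, 0.0, 0.245]
force: [0.2, 0.6, -1.3]
width: 0.0617
gripper_force: 30.0
t: 13.3
eef_pos: [0.5715, 0.0258, 0.0153]
ee_rot: [3.142, 0.0, 0.245]
force: [-0.0, 0.3, -1.7]
width: 0.0616
gripper_force: 30.0
```

```bash
python3 -m handwheel '[{"delta_pos":[0,0,-0.04],"dr":[0,0,0]},{"delta_pos":[0,0,0],"dr":[0,0,0]},{"delta_pos":[0,0,0],"dr":[0,0,0]}]'
```

```text
t: 13.6
eef_pos: [0.5716, 0.0258, 0.0141]
ee_rot: [-3.142, -0.0, 0.245]
force: [0.9, 0.8, -2.3]
width: 0.0613
gripper_force: 30.0
```

```bash
python3 -m handwheel '[{"delta_pos":[0,0,-0.03],"dr":[0,0,0]},{"delta_pos":[0,0,0],"dr":[0,0,0]},{"delta_pos":[0,0,0],"dr":[0,0,0]}]'
```

```text
t: 13.9
eef_pos: [0.5716, 0.0258, 0.014]
ee_rot: [3.141, -0.0, 0.245]
force: [-3.2, -0.3, 6.9]
width: 0.0617
gripper_force: 30.0
```

The force turned to +6.9 N at z = 0.014, exactly 8 mm above the grasp height, so the pack is on the floor. I release and rise.

```bash
python3 -m handwheel '[{"delta_pos":[0,0,0.03],"dr":[0,0,0]},{"delta_pos":[0,0,0],"dr":[0,0,0]},{"delta_pos":[0,0,0],"dr":[0,0,0]},{"delta_pos":[0,0,0],"dr":[0,0,0]},{"delta_pos":[0,0,0],"dr":[0,0,0]},{"delta_pos":[0,0,0],"dr":[0,0,0]}]' -1
python3 -m handwheel '[{"delta_pos":[0,0,0.2],"dr":[0,0,0]},{"delta_pos":[0,0,0.5],"dr":[0,0,0]},{"delta_pos":[0,0,0.9],"dr":[0,0,0]},{"delta_pos":[0,0,0.9],"dr":[0,0,0]},{"delta_pos":[0,0,0.9],"dr":[0,0,0]},{"delta_pos":[0,0,0.9],"dr":[0,0,0]},{"delta_pos":[-0.4,-0.9,0.5],"dr":[0,0,0]},{"delta_pos":[-0.5,-0.9,0],"dr":[0,0,0]},{"delta_pos":[-0.5,-0.9,0],"dr":[0,0,0]},{"delta_pos":[-0.5,-0.9,0],"dr":[0,0,0]}]'
python3 -m handwheel '[{"delta_pos":[-0.4,-0.9,0],"dr":[0,0,0]},{"delta_pos":[-0.3,-0.9,0],"dr":[0,0,0]},{"delta_pos":[0,-0.9,0],"dr":[0,0,0]},{"delta_pos":[0,-0.9,0],"dr":[0,0,0]},{"delta_pos":[0,0,0],"dr":[0,0,0]}]'
python3 - <<'E'
from h import *
m={}
for n in('top','side'):
    im=grab_frame(n);cv2.imwrite(f'pics/{n}5.png',im[...,::-1]);m[n]=mark_of(n,'battery_center')[0];print(m[n])
print(tri(m['side']['location'],m['top']['location']))
a=cv2.imread('pics/top5.png');print(rect(a,(155,140,240,240),.026))
a=a[140:240,145:245];b=cv2.imread('pics/side5.png')[140:240,210:310]
cv2.imwrite('pics/g5.png',cv2.resize(np.hstack([a,b]),None,fx=4,fy=4,interpolation=cv2.INTER_CUBIC))
E
```

```text
t: 14.5
eef_pos: [0.5715, 0.0258, 0.014]
ee_rot: [3.142, 0.0, 0.245]
force: [-0.1, -0.2, 1.1]
width: 0.087
gripper_force: 0.0
t: 15.5
eef_pos: [0.5138, -0.0831, 0.1587]
ee_rot: [3.142, -0.001, 0.245]
force: [0.3, -0.8, 0.2]
width: 0.0878
gripper_force: 0.0
t: 16.0
eef_pos: [0.4932, -0.1925, 0.1585]
ee_rot: [3.141, -0.0, 0.242]
force: [0.2, -0.6, -1.1]
width: 0.0876
gripper_force: 0.0Traceback (most recent call last):
  File "<stdin>", line 4, in <module>
IndexError: list index out of range
```

Run:
```python
from h import *
m={}
for n in('top','side'):
    im=grab_frame(n);cv2.imwrite(f'pics/{n}5.png',im[...,::-1]);print(mark_of(n,'battery_center'))
a=cv2.imread('pics/top5.png')
a=a[140:240,145:245];b=cv2.imread('pics/side5.png')[140:240,210:310]
cv2.imwrite('pics/g5.png',cv2.resize(np.hstack([a,b]),None,fx=4,fy=4,interpolation=cv2.INTER_CUBIC))
```

```text
[]
[{'location': [264.4, 184.6], 'conf': 0.79}]
```

View pics/g5.png

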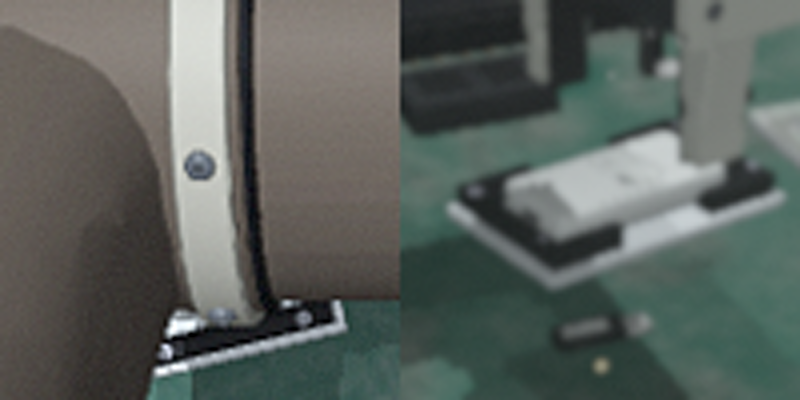

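Pack lies flat in the pocket in the side view, centre about (264,185). The arm hides it from above, so I clear the arm and check by numbers.

```bash
python3 -m handwheel '[{"delta_pos":[-0.2,-0.9,0.2],"dr":[0,0,0]},{"delta_pos":[-0.2,-0.9,0.2],"dr":[0,0,0]},{"delta_pos":[-0.2,-0.9,0.2],"dr":[0,0,0]},{"delta_pos":[-0.2,-0.9,0.2],"dr":[0,0,0]},{"delta_pos":[-0.2,-0.9,0.2],"dr":[0,0,0]},{"delta_pos":[-0.2,-0.9,0.2],"dr":[0,0,0]},{"delta_pos":[-0.2,-0.9,0.2],"dr":[0,0,0]},{"delta_pos":[0,0,0],"dr":[0,0,0]},{"delta_pos":[0,0,0],"dr":[0,0,0]}]'
python3 - <<'E'
from h import *
for n in('top','side'):
    im=grab_frame(n);cv2.imwrite(f'pics/{n}6.png',im[...,::-1])
    for m in mark_of(n,'battery_center')[:1]: print(n,m,plane(n,[m['location']],.017))
E
```

```text
t: 17.2
eef_pos: [0.4515, -0.379, 0.1999]
ee_rot: [-3.141, 0.0, 0.244]
force: [-0.3, 0.2, -0.3]
width: 0.0875
gripper_force: 0.0
top {'location': [191.4, 186.8], 'conf': 0.93} [[0.57446441 0.03384049 0.017     ]]
side {'location': [263.7, 185.3], 'conf': 0.83} [[0.57368118 0.0299963  0.017     ]]
```

```bash
python3 -c "
from station import *
print(job_done())"
```

```text
the job is handed in; nothing more can be done
None
```

The battery pack is lowered into the test nest's pocket, lying flat and released, with the arm clear; the job is handed in, but no verdict came back (final camera check put the pack within a few mm of the pocket centre).

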